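Fit the stirrer shaft through guide arm and vessel lid

TASK

Swing the stirrer stand's guide arm in by its black knob until it stops over the lid of the reaction vessel. Then take the steel stirrer shaft with the orange hub out of the rack, thread it down through the white bushing of the guide arm and on through the bushing in the vessel lid, and finish while still holding it there upright, with the black depth ring on the shaft about level with the top of the guide arm's bushing, ready for the drive to be coupled. Leave the blue-hubbed shaft and the other things on the bench where they stand.

Things in the scene. Friction and masses are not known exactly. Their poses are not given: they have to be found in the camera images.
- guide_arm (a joint): swing angle of the guide arm about the stand's column (vertical axis), rad: 0 = fully in, against its stop, its bushing exactly above the bushing in the vessel lid; grows to 1.6 as the arm swings out (clockwise seen from above). Friction alone (about 0.12 N m) keeps it where it is left; there is no spring or latch.
- guide_arm_hinge (a point): point on the vertical hinge axis of the guide arm, in the column at the stand's rear, 152 mm above the worktop (the height of swing_knob). The column and the arm's clamp boss with its black cap end 144 to 150 mm above the worktop.
- swing_knob (a point): centre of the upright black knob at the free end of the guide arm, 187 mm from the hinge axis, 152 mm above the worktop: a cylinder 18 mm across; pinch it between 142 and 166 mm height (its top). The arm below it is 22 mm wide, its top 134 mm above the worktop. Site x points along the arm from the knob to the hinge, z up.
- guide_bush (a point): centre of the upper mouth of the white plastic bushing in the guide arm, 130 mm from the hinge axis (57 mm short of the knob), 146 mm above the worktop; axis vertical. The bore is 13 mm wide and the bushing 30 mm long; its top 8 mm flare out like a funnel to 22 mm inside at the mouth (28 mm outside).
- lid_bush (a point): centre of the upper mouth of the white bushing in the middle of the vessel lid, 92 mm above the worktop, 130 mm from the column; axis vertical. Bore 13 mm, length 24 mm, the same funnel mouth as guide_bush. The vessel's inner floor lies 16 mm above the worktop. On the lid, 32 mm from its centre, stand screws and a stopper up to 97 mm high. Site x points to the column, z up.
- shaft_grip (a point): centre of the orange plastic hub at the upper end of the steel stirrer shaft that is to be fitted: hub 18 mm across and 35 mm long, here half-way up it. The shaft is a straight rod 10 mm across (z up along it), 171 mm long with the hub, 90 g, with a tapered nose 6 mm wide at the tip. At the start it stands upright in an end hole of the rack, hub centre about 162 mm above the worktop.
- shaft_tip (a point): lower tip of that shaft, 153.5 mm below the hub centre.
- shaft_ring (a point): upper edge of the black depth ring round that shaft, 116 mm above its tip and 37.5 mm below its hub centre.
- shaft_rack: the fixed rack for shafts, white plates between two grey end boards, 56 x 192 x 98 mm; origin under its centre, its row of three holes along its y axis at -60, 0 and +60 mm. Shafts stand on a floor 8 mm above the worktop and pass 11 mm holes in plates whose tops lie 24 and 92 mm above the worktop: lift a shaft straight up by 95 mm to free it.
- spare_grip (a point): centre of the blue hub of the other shaft, which is of glass but otherwise of the same size; it stands in the rack's other end hole (the middle one is empty) and stays there.
- beaker_250: bystander: empty glass beaker 93 mm wide, 120 mm high; origin under its centre.
- timer: bystander: small white timer 38 x 64 x 61 mm; origin under its centre.
- petri: bystander: petri dish 60 mm wide, 15 mm high; origin under its centre.
- marker: bystander: white marker pen with a blue cap lying on the worktop, 132 mm long, 13 mm thick; origin under its centre.

How it is judged:
On the way, in this order (a step that is already met when the one before it is completed fails the run):
1. the guide arm is swung fully in, over the lid, while the shaft still stands in the rack (value of joint guide_arm below 0.035 rad and distance of shaft_grip from where it was at the start of the episode below 0.03 m), for 0.2 s.
2. the shaft's tip has come out below the guide arm's bushing (z of shaft_tip in the frame of guide_bush below -0.032 m and horizontal distance between shaft_tip and guide_bush below 0.01 m), for 0.05 s.
3. the tip has come out below the bushing in the vessel lid (z of shaft_tip in the frame of lid_bush below -0.028 m and horizontal distance between shaft_tip and lid_bush below 0.008 m), for 0.05 s.
At the end, for the whole second after the job is handed in: Guide arm within 0.04 rad of its stop; shaft through both bushings, tilted under 0.06 rad, tip within 6 mm of the lid bushing's axis, ring within 5 mm of the guide bushing's axis and within 10 mm of its mouth in height (nothing else can carry it), gripped with over 1 N (value of joint guide_arm below 0.04 rad and z of shaft_ring in the frame of guide_bush between -0.01 and 0.01 m and horizontal distance between shaft_ring and guide_bush below 0.005 m and horizontal distance between shaft_tip and lid_bush below 0.006 m and angle between shaft_tip's own z axis and vertical below 0.06 rad and contact force between the fingers and shaft above 1 N); the arm keeps its last pose, push and grip.
It fails at once if the blue-hubbed shaft is pulled out or knocked (30 mm) (distance of spare_grip from where it was at the start of the episode above 0.03 m).
It fails at once if a bystander is shoved by more than 40 mm (distance of any of beaker_250, timer, petri, marker from where it was at the start of the episode above 0.04 m).
It also fails if it takes over 54 s, if anything falls off the work surface, if the arm or the gripper's body presses on something with over 40 N, if the wrist force passes 120 N, or if a joint passes its speed limit or range.

ROBOT

A 7-joint arm with a two-finger parallel gripper is mounted at the origin on a cart in front of the work surface, level with it; the furniture and walls round the work are solid. World frame = base frame: x ahead of the robot, y to its left, z up, the work surface at z = 0. Lengths are in m, angles in rad, forces in N, time in s.
With the tool pointing down it reaches from about 0.425 to 0.875 m from the base axis. Payload 8.4 kg.
Tool frame: the origin (TCP) lies at the very end of the fingers, on their centre line; the grasp point (between the pads) lies 19 mm behind it (robot.grip_point_offset is the x of the grasp point in the tool frame, in m); x points along the fingers, z is the direction in which the jaws open and shut, and the axes are right-handed (so a half turn about x gives the same grasp; the last joint's range is limited). The gripper opens to 87 mm and grips with 3 to 60 N. Pads are 19 mm wide; open, the fingers measure 117 mm over their backs; the gripper's body (75 mm by 190 mm) begins 51 mm behind the grasp point.
Start: joints at [1.092, 0.333, 0.04, 1.465, -0.013, 1.343, -0.059], TCP at [0.241, -0.604, 0.223] pointing down, gripper open.
Joint ranges: [-2.58, 2.58], [-0.38, 2.09], [-1.3, 1.39], [0.25, 2.4], [-1.5, 4.64], [0.08, 2.09], [-2.65, 2.65]. Speed limits (rad/s): [2.22, 2.22, 2.79, 2.79, 3.14, 3.14, 3.14].

INTERFACE

Orientations are given as a rotation vector (axis times angle).
In Python, from plant import telemetry, eyes, ticket, robot gives the robot as it stands.
- The arm moves only by the tool carry_out, never from a script. Its argument "rows" is a list of rows, each a list of 4 numbers: the shift along the tool's x, y, z in mm, then the turn about the tool's x in degrees. A call has exactly 10 rows; each row is the pose to reach, as a shift and turn from the pose measured when the call began, along the tool's axes at that moment; what a row does not reach only later rows make up. A row lasts 1/10 s, in which the tool goes at most 50 mm and 8.59 degrees, less where a joint would pass 70% of its speed; a pose out of reach is approached as far as the arm can. A call with a gripper value outside its range is refused whole. "fingers" is the closure, from -1 (fully open) to 1 (shut), so that 0 is half open, set as the call begins (left out, the last holds). The fingers move at their own pace and stop on an object; "force" is the grip in N (left out, the last holds). Time passes only in rows, so rows that repeat a pose let the fingers close, or fill a call up. It gives the time, the measured TCP pose, the force and the opening at its end, in the units of the state.
- telemetry.get_obs(): the state, without advancing time (a new reading comes with each control period).
- eyes.grab_frame(name): name is "side" or "top" or "wrist"; returns a dict with "img" (420x560x3 uint8, red, green, blue), "fx", "fy", "cx", "cy" (pixels), "k1" (the pictures are not rectified: a ray, as slopes to the right and down, at radius r is drawn at 1 + k1 r^2 times it, then the intrinsics apply), "eye" and "orientation" of the camera in the world. Camera axes: x right, y up, looking along -z (the intrinsics and any distortion apply to the point x, -y, -z); pixel columns grow to the right and rows downward; lengths in m; the calibration is good to about 2 mm. A picture is of the moment at which its call begins. There is no depth.
- ticket.sign_off(): hands the job in, once; it reports no verdict.
The state is a dict: "clock": time; "qpos": joint angles; "joint_velocities": joint speeds; "joint_efforts": joint torques, N m; "tcp_pos": TCP position; "orientation": TCP orientation; "force": force on the tool from outside, world axes, zero at the start; "ft_torque": the same for the moment, N m; "opening": finger opening in m.
Only numpy, scipy, OpenCV 4.12 (cv2) and the standard library are available. Lean on these libraries where they do the work, as an engineer would, in place of code of your own. Each camera call takes 0.05 s, during which the arm holds its last target. There are 200 camera calls.

## Working session

There is one attempt and no reset: what is moved stays moved. The work goes in short steps, Python scripts to look and compute and a tool call to move; the robot and the scene stay as the last step left them, time stands still between calls to the robot, and variables do not carry over. Pictures are saved under pics/ and viewed, about 8 in all and at most 12, crops included, and the job is handed in when it is done.

Besides the shell and the picture viewer there is one more tool, called as name([rows], argument=value, ...), one row to a line, values as JSON. carry_out: Moves the arm, as the interface text tells. Its arguments: {"type":"object","properties":{"rows":{"type":"array"},"fingers":{"type":"number"},"force":{"type":"number"}},"required":["rows"]}

```bash
mkdir -p pics; ls; python3 - <<'E'
from plant import telemetry, eyes, robot
import cv2,json
o=telemetry.get_obs();print(o); print(robot.grip_point_offset)
for n in("top","side"):
    f=eyes.grab_frame(n);cv2.imwrite(f"pics/{n}0.png",f["img"][:,:,::-1]);print(n,{k:v for k,v in f.items() if k!="img"})
E
```

```text
pics
{'clock': 0.0, 'qpos': array([ 1.09182035,  0.33387868,  0.03987229,  1.46626537, -0.01338225,
        1.34332704, -0.05850149]), 'joint_velocities': array([-6.84968767e-04, -1.08659724e-03,  7.77454273e-05, -7.72271761e-04,
       -9.09138100e-04,  7.07722506e-04, -1.66964214e-03]), 'joint_efforts': array([-2.57721258e-04, -6.56359792e+01,  1.33446213e+00, -4.03794980e+01,
       -5.99249080e-02,  4.50982049e-02,  1.78668752e-04]), 'tcp_pos': array([ 0.24075346, -0.60325657,  0.22168299]), 'orientation': array([ 0.92591607,  1.36669773, -0.92459914]), 'force': array([0.76662317, 0.13379623, 0.32909026]), 'ft_torque': array([0.00169814, 0.08249325, 0.00302562]), 'opening': 0.08724292650379481}
-0.0187
top {'fx': 398.67646791946555, 'fy': 398.67646791946555, 'cx': 277.8061439187163, 'cy': 214.26899484783743, 'k1': -0.026702510109850836, 'eye': array([ 0.37510618, -0.06588323,  1.26865541]), 'orientation': array([ 0.0993712 , -0.10919582, -1.55335802])}
side {'fx': 428.4483582677017, 'fy': 428.4483582677017, 'cx': 278.3836536229822, 'cy': 204.41790255971645, 'k1': 0.009440378498706171, 'eye': array([0.06631591, 0.9123522 , 0.70457899]), 'orientation': array([ 0.30374806, -1.40566739, -2.3708909 ])}
```

View pics/top0.png

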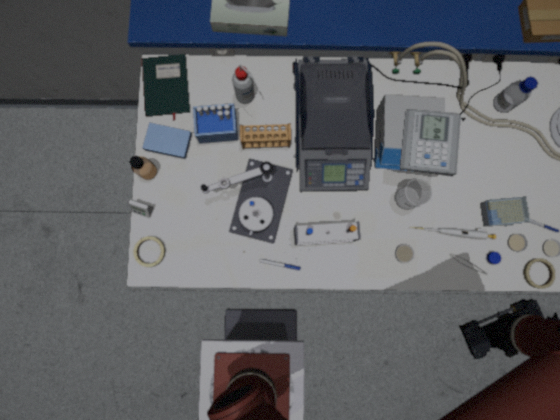

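View pics/side0.png

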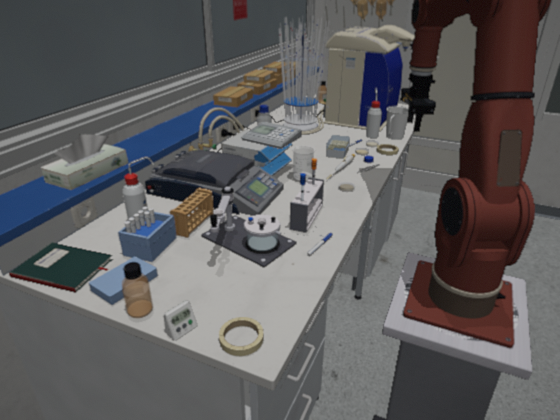

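The top view shows the column at about (267,170), the lid at (256,214), the arm's knob near (206,188), the rack with the orange hub at (352,229) and the blue hub at (309,231). Next I'll write helpers and make an enlarged crop.

```bash
cat > h.py <<'E'
import numpy as np,cv2
from scipy.spatial.transform import Rotation as R
from plant import telemetry, eyes
def ray(f,u,v):
    d=np.array([f["k1"],0,0,0,0][:1]+[0,0,0])
    K=np.array([[f["fx"],0,f["cx"]],[0,f["fy"],f["cy"]],[0,0,1]])
    x,y=cv2.undistortPoints(np.array([[[u,v]]],float),K,d)[0,0]
    return R.from_rotvec(f["orientation"]).apply([x,-y,-1])
def onz(f,u,v,z):
    d=ray(f,u,v);return f["eye"]+d*(z-f["eye"][2])/d[2]
def proj(f,p):
    c=R.from_rotvec(f["orientation"]).inv().apply(np.array(p)-f["eye"]);x,y=c[0]/-c[2],-c[1]/-c[2]
    s=1+f["k1"]*(x*x+y*y);return f["cx"]+f["fx"]*x*s,f["cy"]+f["fy"]*y*s
def cross(f,a,g,b):
    A,B=ray(f,*a),ray(g,*b);s=np.linalg.lstsq(np.c_[A,-B],g["eye"]-f["eye"],rcond=None)[0]
    p,q=f["eye"]+A*s[0],g["eye"]+B*s[1];return (p+q)/2,np.linalg.norm(p-q)
def tool(dw):  # world vector (m) -> tool axes mm
    return R.from_rotvec(telemetry.get_obs()["orientation"]).inv().apply(dw)*1000
E
python3 - <<'E'
from h import *
f=eyes.grab_frame("top");s=eyes.grab_frame("side")
a=f["img"][150:260,185:375,::-1];b=s["img"][150:270,190:340,::-1]
A=cv2.resize(a,None,fx=4,fy=4,interpolation=cv2.INTER_CUBIC);cv2.imwrite("pics/ta.png",A)
B=cv2.resize(b,None,fx=5,fy=5,interpolation=cv2.INTER_CUBIC);cv2.imwrite("pics/sb.png",B)
for n,g in(("t",f),("s",s)):
    h=cv2.cvtColor(g["img"],cv2.COLOR_RGB2HSV)
    for c,lo,hi in(("or",(5,150,90),(20,255,255)),("bl",(105,150,60),(125,255,255))):
        m=cv2.inRange(h,lo,hi);k,l,st,ce=cv2.connectedComponentsWithStats(m)
        print(n,c,[(st[i,4],ce[i].round(1).tolist(), st[i,:4].tolist()) for i in range(1,k) if st[i,4]>8 and 190<ce[i][0]<380 and 150<ce[i][1]<270])
for uv,z in(((267,170),.15),((206,188),.16),((256,214),.09),((352,229),.17),((309,231),.17)):print(uv,onz(f,*uv,z))
E
```

```text
t or [(np.int32(18), [352.1, 228.1], [350, 226, 5, 5])]
t bl [(np.int32(19), [309.1, 230.8], [307, 229, 5, 5])]
s or [(np.int32(21), [313.7, 161.3], [312, 159, 4, 6]), (np.int32(9), [313.6, 167.1], [312, 166, 4, 3])]
s bl [(np.int32(35), [368.5, 158.5], [365, 156, 8, 6]), (np.int32(38), [302.4, 178.3], [301, 174, 4, 10]), (np.int32(15), [326.9, 237.1], [324, 234, 7, 7])]
(267, 170) [ 0.65277245 -0.0389079   0.15      ]
(206, 188) [0.59541138 0.13248997 0.16      ]
(256, 214) [ 0.53273595 -0.00710167  0.09      ]
(352, 229) [ 0.48417944 -0.27803751  0.17      ]
(309, 231) [ 0.47684567 -0.15869334  0.17      ]
```

View pics/ta.png

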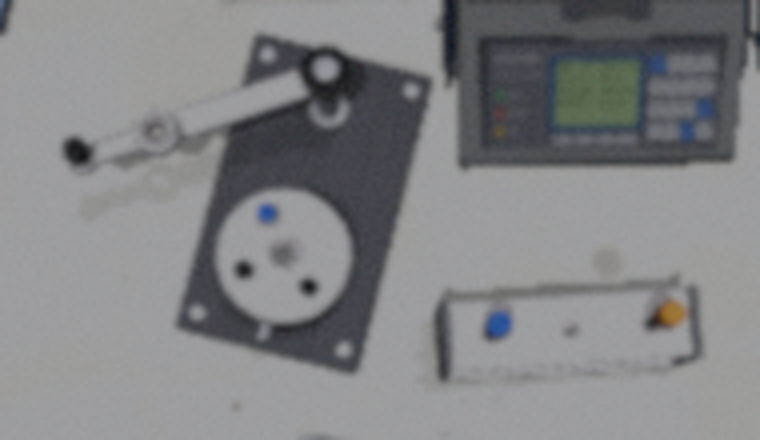

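View pics/sb.png

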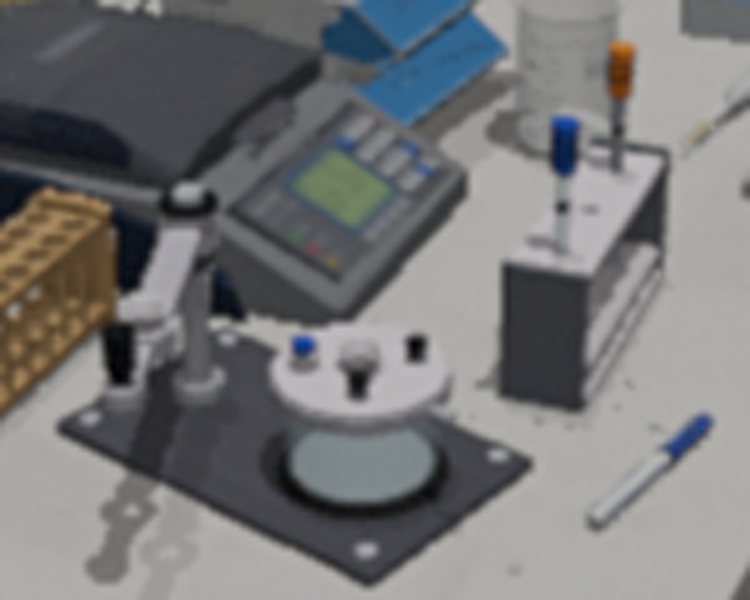

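Crop positions: the knob top is at (77,151), the bushing mouth at (157,131), the column cap at (325,68), the lid bushing at (285,253) and the orange hub at (672,314).

```bash
python3 - <<'E'
from h import *
f=eyes.grab_frame("top");s=eyes.grab_frame("side")
F=lambda x,y:(185+(x+.5)/4-.5,150+(y+.5)/4-.5)
S=lambda x,y:(190+(x+.5)/5-.5,150+(y+.5)/5-.5)
P={}
for n,p,z in(("knob",(77,151),.166),("gb",(157,131),.146),("col",(325,68),.150),("lid",(285,253),.092),("orange",(672,314),.1795),("blue",(499,324),.1795)):
    P[n]=onz(f,*F(*p),z);print(n,P[n].round(4))
print("orange hub 2view",cross(f,(352.1,228.1),s,(313.65,163.5)))
print("col 2view",cross(f,F(325,68),s,S(188,195)),"lid",cross(f,F(285,253),s,S(359,356)))
for a,b in(("col","knob"),("col","gb"),("col","lid")):
    d=(P[b]-P[a])[:2];print(a,b,np.linalg.norm(d),np.degrees(np.arctan2(d[1],d[0])))
o=telemetry.get_obs();M=R.from_rotvec(o["orientation"]).as_matrix();print(M.round(3))
w=eyes.grab_frame("wrist");e=M.T@(w["eye"]-o["tcp_pos"]);print("wrist eye in tool",e, (M.T@R.from_rotvec(w["orientation"]).as_matrix()).round(2))
print("to knob tool mm",tool(np.r_[P["knob"][:2],.25]-o["tcp_pos"]))
E
```

```text
knob [0.5959 0.1375 0.166 ]
gb [0.6154 0.0843 0.146 ]
col [ 0.6627 -0.0355  0.15  ]
lid [ 0.5358 -0.0068  0.092 ]
orange [ 0.4857 -0.278   0.1795]
blue [ 0.477  -0.1589  0.1795]
orange hub 2view (array([ 0.48682752, -0.27961334,  0.16418698]), np.float64(0.0009541656831491386))
col 2view (array([ 0.66209833, -0.03581837,  0.14916997]), np.float64(0.0016732217749976647)) lid (array([ 0.53674705, -0.00641105,  0.08770035]), np.float64(0.000677229403357079))
col knob 0.18539521492558425 111.1039069428454
col gb 0.12878664870095524 111.5269306735393
col lid 0.1300433453903339 167.23457181576342
[[-0.     0.929  0.371]
 [ 0.001  0.371 -0.929]
 [-1.    -0.    -0.001]]
wrist eye in tool [-0.16315012  0.07975992  0.00056645] [[ 0.    0.29 -0.96]
 [-0.    0.96  0.29]
 [ 1.    0.    0.  ]]
to knob tool mm [ -27.56926577  604.42920651 -556.57413234]
```

The geometry agrees with the task text: the knob is 185 mm from the hinge (187 given), and the lid 130 mm. The arm now points at 111.3° and must go to 167.3°. I'll approach the knob with the jaws tangential.

carry_out([
  [-10,30,-28,-5],
  [-20,61,-56,-10],
  [-27,91,-84,-15],
  [-27,121,-112,-20],
  [-27,151,-140,-25],
  [-27,181,-168,-30],
  [-27,212,-195,-35],
  [-27,242,-223,-40],
  [-27,272,-250,-45],
  [-27,302,-278,-50],
], fingers=-0.2, force=25)

```text
clock: 1.35
tcp_pos: [0.4188, -0.232, 0.2497]
orientation: [0.247, 1.556, -0.247]
force: [0.5, -0.2, -0.4]
opening: 0.0522
```

```bash
python3 - <<'E'
from h import *
o=telemetry.get_obs();M=R.from_rotvec(o["orientation"]).as_matrix();z=M[:,2]
print(o["tcp_pos"],o["opening"],np.degrees(np.arctan2(z[1],z[0])),tool(np.r_[.5955,.138,.25]-o["tcp_pos"]))
E
```

```text
[ 0.41880074 -0.23196929  0.24969295] 0.05222486959545138 -18.04513723028244 [-3.29786973e-01  4.06506945e+02  5.34040663e+01]
```

carry_out([
  [0,41,5,-4],
  [0,82,11,-8],
  [0,123,16,-12],
  [0,164,22,-16],
  [0,205,27,-20],
  [0,246,32,-24],
  [0,287,38,-28],
  [0,328,43,-32],
  [0,369,48,-36],
  [0,407,53,-39.4],
])

```text
clock: 2.35
tcp_pos: [0.5958, 0.1403, 0.2498]
orientation: [-0.295, 1.55, 0.294]
force: [0.3, 0.1, -0.1]
opening: 0.0518
```

```bash
python3 - <<'E'
from h import *
o=telemetry.get_obs();M=R.from_rotvec(o["orientation"]).as_matrix();z=M[:,2]
print(o["tcp_pos"],np.degrees(np.arctan2(z[1],z[0])),tool(np.r_[.5955,.138,.139]-o["tcp_pos"]))
w=eyes.grab_frame("wrist");cv2.imwrite("pics/w1.png",w["img"][:,:,::-1])
for p in((.5955,.138,.166),(.6154,.0845,.146),(.663,-.0355,.15)):print(proj(w,p))
E
```

```text
[0.59582098 0.1403243  0.24977139] 21.50983888852129 [110.77121226  -2.01940939  -1.21137453]
(np.float64(276.42475578670224), np.float64(216.55386958281673))
(np.float64(275.46548155824127), np.float64(273.72583338844004))
(np.float64(276.2233091177987), np.float64(400.9762069909063))
```

View pics/w1.png

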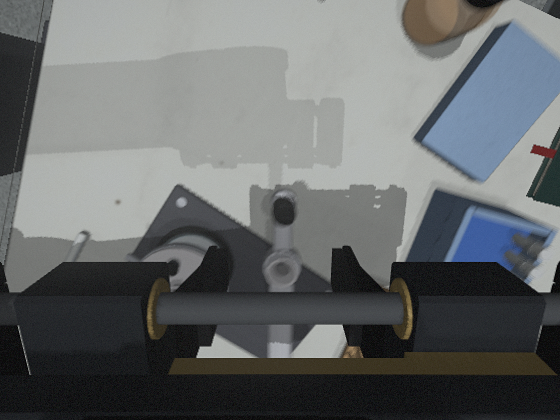

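The wrist view shows the knob's dark top at about (285,209) and the bushing mouth at about (281,268), some 6–8 px from where the top view predicted. I'll measure both properly.

```bash
python3 - <<'E'
from h import *
w=eyes.grab_frame("wrist");g=cv2.cvtColor(w["img"],cv2.COLOR_RGB2GRAY)
m=(g[180:235,260:310]<50).astype(np.uint8);k,l,st,ce=cv2.connectedComponentsWithStats(m)
i=1+st[1:,4].argmax();print(st[i],ce[i]+[260,180]);
c=ce[i]+[260,180]
kn=onz(w,*c,.160);gb=onz(w,281.5,268,.146);print(kn,gb,np.linalg.norm((kn-gb)[:2]),np.degrees(np.arctan2(*(kn-gb)[1::-1])))
o=telemetry.get_obs();print(tool(np.r_[kn[:2],.139]-o["tcp_pos"]))
E
```

```text
[  6  27  23  28 540] [277.07592593 220.79814815]
[0.59832738 0.14025642 0.16      ] [0.61893718 0.0987454  0.146     ] 0.04634574863589002 116.4039296616697
[110.13885742  -5.50679001   1.03211066]
```

With the arm settled, the knob is at (277,221), which matches the prediction; the earlier offset was residual motion. I'll descend and pinch.

carry_out([
  [15,-2,0,0],
  [30,-3,0,0],
  [45,-3,0,0],
  [60,-3,0,0],
  [75,-3,0,0],
  [90,-3,0,0],
  [100,-3,0,0],
  [107,-3,0,0],
  [110,-3,0,0],
  [110,-3,0,0],
])

```text
clock: 3.45
tcp_pos: [0.5965, 0.1423, 0.139]
orientation: [-0.296, 1.55, 0.302]
force: [0.2, 0.2, 1.5]
opening: 0.0522
```

carry_out([
  [0,0,0,0],
  [0,0,0,0],
  [0,0,0,0],
  [0,0,0,0],
  [0,0,0,0],
  [0,0,0,0],
  [0,0,0,0],
  [0,0,0,0],
  [0,0,0,0],
  [0,0,0,0],
], fingers=1, force=20)

```text
clock: 4.45
tcp_pos: [0.5965, 0.1423, 0.1391]
orientation: [-0.296, 1.55, 0.302]
force: [-0.2, 0.1, 1.2]
opening: 0.0172
```

```bash
python3 - <<'E'
from h import *
o=telemetry.get_obs();M=R.from_rotvec(o["orientation"]).as_matrix();z=M[:,2]
p=o["tcp_pos"];print(p,o["opening"],o["force"],np.degrees(np.arctan2(z[1],z[0])))
H=np.array([.6624,-.0357]);d=p[:2]-H;print(np.hypot(*d),np.degrees(np.arctan2(d[1],d[0])))
for t in np.linspace(5.8,58,10):
    q=R.from_euler("z",t,degrees=True).apply(np.r_[d,0])[:2]+H
    print((M.T@np.r_[q-p[:2],0]*1000).round(1),-t)
E
```

```text
[0.59653064 0.14231206 0.13914408] 0.017152541655561123 [-0.19492043  0.12051118  1.22201708] 21.847738675271035
0.18980797118345968 110.30586101371316
[ -0.   -0.5 -19.2] -5.8
[ -0.   -2.8 -38.3] -11.600000000000001
[ -0.1  -7.2 -57. ] -17.400000000000002
[ -0.1 -13.3 -75.2] -23.200000000000003
[ -0.2 -21.3 -92.6] -29.000000000000004
[  -0.2  -31.  -109.2] -34.800000000000004
[  -0.3  -42.4 -124.7] -40.6
[  -0.3  -55.2 -139. ] -46.400000000000006
[  -0.4  -69.4 -151.9] -52.2
[  -0.4  -84.9 -163.3] -58.0
```

carry_out([
  [0,-0.5,-19,-5.8],
  [0,-2.8,-38,-11.6],
  [0,-7.2,-57,-17.4],
  [0,-13.3,-75,-23.2],
  [0,-21.3,-92.6,-29],
  [0,-31,-109,-34.8],
  [0,-42.4,-124.7,-40.6],
  [0,-50,-134,-44.2],
  [0,-57,-141,-47.2],
  [0,-61,-145,-49],
])

```text
clock: 5.45
tcp_pos: [0.4844, 0.0311, 0.1391]
orientation: [-0.958, 1.347, 0.963]
force: [-0.0, 1.6, 1.5]
opening: 0.0171
```

```bash
cat > sw.py <<'E'
from h import *
o=telemetry.get_obs();M=R.from_rotvec(o["orientation"]).as_matrix();z=M[:,2]
p=o["tcp_pos"];print(o["clock"],p,o["opening"],o["force"],np.degrees(np.arctan2(z[1],z[0])))
H=np.array([.6624,-.0357]);d=p[:2]-H;print(np.hypot(*d),np.degrees(np.arctan2(d[1],d[0])))
for t in (3,6,8,9,10):
    q=R.from_euler("z",t,degrees=True).apply(np.r_[d,0])[:2]+H
    print((M.T@np.r_[q-p[:2],0]*1000).round(1),-t)
E
python3 sw.py
```

```text
5.45 [0.4843685  0.03112645 0.13906604] 0.017088266239336704 [-0.00419406  1.57806921  1.45134064] 70.93306542297172
0.19016042945412492 159.4257199318357
[ -0.   0. -10.] -3
[ -0.1  -0.5 -19.9] -6
[ -0.1  -1.2 -26.5] -8
[ -0.1  -1.6 -29.8] -9
[ -0.1  -2.  -33.1] -10
```

carry_out([
  [0,0,-4,-1.2],
  [0,0,-8,-2.4],
  [0,0,-12,-3.6],
  [0,-0.3,-16,-4.8],
  [0,-0.5,-19,-5.8],
  [0,-0.8,-22,-6.7],
  [0,-1,-24.5,-7.5],
  [0,-1.1,-26,-7.9],
  [0,-1.2,-26.5,-8],
  [0,-1.2,-26.5,-8],
])

```text
clock: 6.45
tcp_pos: [0.4774, 0.0084, 0.1391]
orientation: [-1.063, 1.288, 1.07]
force: [0.5, 9.3, -1.0]
opening: 0.0172
```

carry_out([
  [0,0,-1,0],
  [0,0,-2,0],
  [0,0,-3,0],
  [0,0,-4,0],
  [0,0,-5,0],
  [0,0,-5,0],
  [0,0,-5,0],
  [0,0,-5,0],
  [0,0,-5,0],
  [0,0,-5,0],
])

```text
clock: 7.45
tcp_pos: [0.4774, 0.0082, 0.1391]
orientation: [-1.063, 1.281, 1.075]
force: [6.9, 18.4, -5.9]
opening: 0.0173
```

```bash
python3 sw.py
```

```text
7.45 [0.47740726 0.00820818 0.13913178] 0.01728239512051045 [ 6.93270981 18.39181026 -5.89773459] 79.29071845534426
0.19013217456499595 166.64787247577593
[ -0.1   0.2 -10. ] -3
[ -0.3  -0.1 -19.9] -6
[ -0.3  -0.6 -26.5] -8
[ -0.4  -1.  -29.8] -9
[ -0.4  -1.4 -33.1] -10
```

The arm hits its stop at 166.6°, with the force rising to about 18 N. I'll open and lift off.

carry_out([
  [0,0,0,0],
  [0,0,0,0],
  [0,0,0,0],
  [0,0,0,0],
  [-15,0,0,0],
  [-35,0,0,0],
  [-60,0,0,0],
  [-85,0,0,0],
  [-105,0,0,0],
  [-115,0,0,0],
], fingers=-0.2)

```text
clock: 8.45
tcp_pos: [0.4776, 0.0064, 0.2558]
orientation: [-1.064, 1.28, 1.072]
force: [-0.0, -0.5, -0.2]
opening: 0.0518
```

```bash
python3 - <<'E'
from h import *
o=telemetry.get_obs();M=R.from_rotvec(o["orientation"]).as_matrix();z=M[:,2]
print(o["clock"],o["tcp_pos"],o["force"],o["opening"],np.degrees(np.arctan2(z[1],z[0])),tool(np.r_[.4865,-.2795,.255]-o["tcp_pos"]))
f=eyes.grab_frame("top");cv2.imwrite("pics/t2.png",cv2.resize(f["img"][150:260,185:375,::-1],None,fx=4,fy=4,interpolation=cv2.INTER_CUBIC))
E
```

```text
8.45 [0.47759964 0.00636074 0.25584035] [-0.02378854 -0.51753886 -0.24771867] 0.05183425371773353 79.25172700163698 [  -2.36671316  -62.0641696  -279.17507997]
```

carry_out([
  [0,-6,-28,7.5],
  [0,-12,-56,15],
  [0,-19,-84,22.5],
  [0,-25,-112,30],
  [0,-31,-140,37.5],
  [0,-37,-168,45],
  [0,-44,-196,52.5],
  [0,-50,-224,60],
  [0,-57,-252,67.5],
  [0,-62,-279,75],
])

```text
clock: 9.5
tcp_pos: [0.4863, -0.2806, 0.2519]
orientation: [-0.044, 1.565, 0.063]
force: [0.4, 0.6, 0.7]
opening: 0.052
```

carry_out([
  [0,0,0,0],
  [0,0,0,0],
  [0,0,0,0],
  [0,0,0,0],
  [0,0,0,0],
  [0,0,0,0],
  [0,0,0,0],
  [0,0,0,0],
  [0,0,0,0],
  [0,0,0,0],
])

```text
clock: 10.5
tcp_pos: [0.4863, -0.2806, 0.2519]
orientation: [-0.044, 1.565, 0.063]
force: [-0.7, 1.1, 0.8]
opening: 0.0522
```

```bash
python3 - <<'E'
from h import *
o=telemetry.get_obs();M=R.from_rotvec(o["orientation"]).as_matrix();z=M[:,2]
print(o["clock"],o["tcp_pos"],np.degrees(np.arctan2(z[1],z[0])),M[:,0])
w=eyes.grab_frame("wrist");f=eyes.grab_frame("top")
h=cv2.cvtColor(w["img"],cv2.COLOR_RGB2HSV);m=cv2.inRange(h,(5,130,60),(20,255,255))
k,l,st,ce=cv2.connectedComponentsWithStats(m);print([(st[i],ce[i]) for i in range(1,k) if st[i,4]>40])
a=cv2.resize(f["img"][150:260,185:375,::-1],None,fx=3,fy=3,interpolation=cv2.INTER_CUBIC)
b=w["img"][60:330,140:420,::-1].copy();c=np.zeros((600,570,3),np.uint8);c[:330]=a;c[330:,:280]=b;cv2.imwrite("pics/m3.png",c)
for p in((.4865,-.2795,.1795),(.4865,-.2795,.1445)):print(proj(w,p))
E
```

```text
10.5 [ 0.48627506 -0.28058887  0.25187978] 3.915890427243967 [ 0.00490957  0.01193627 -0.99991671]
[(array([268, 208,  23,  23, 407], dtype=int32), array([279.13759214, 219.14004914]))]
(np.float64(277.69602469355), np.float64(218.94366953296293))
(np.float64(277.61696566764647), np.float64(205.64388626407123))
```

View pics/m3.png

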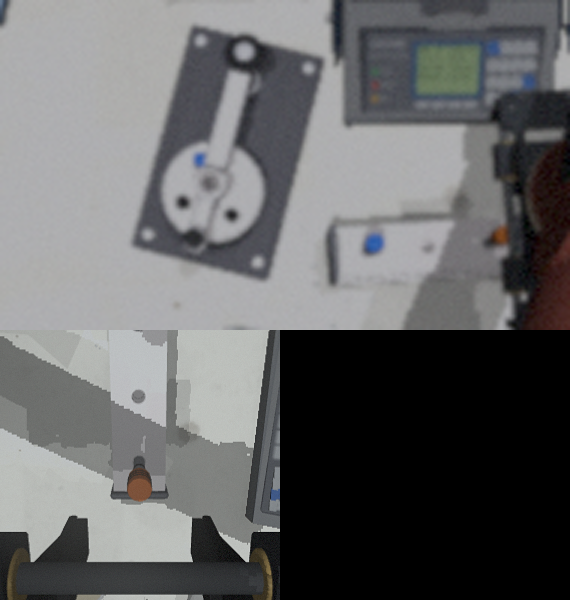

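The top view shows the arm over the lid, with the bushing mouth at crop (209,184). The wrist view has the orange hub at (279,219), within 1.5 px of the prediction. I'll descend and grip.

carry_out([
  [15,0,0,0],
  [30,0,0,0],
  [45,0,0,0],
  [60,0,0,0],
  [75,0,0,0],
  [88,0,0,0],
  [98,0,0,0],
  [104,0,0,0],
  [107,0,0,0],
  [107,0,0,0],
])

```text
clock: 11.6
tcp_pos: [0.4869, -0.2793, 0.1448]
orientation: [-0.044, 1.565, 0.063]
force: [-0.3, -0.8, -0.4]
opening: 0.0524
```

carry_out([
  [0,0,0,0],
  [0,0,0,0],
  [0,0,0,0],
  [0,0,0,0],
  [0,0,0,0],
  [0,0,0,0],
  [0,0,0,0],
  [0,0,0,0],
  [0,0,0,0],
  [0,0,0,0],
], fingers=1, force=40)

```text
clock: 12.6
tcp_pos: [0.4869, -0.2793, 0.1449]
orientation: [-0.044, 1.565, 0.063]
force: [-0.3, -0.0, 1.1]
opening: 0.0172
```

```bash
python3 - <<'E'
from h import *
o=telemetry.get_obs();M=R.from_rotvec(o["orientation"]).as_matrix()
print(o["clock"],o["tcp_pos"],o["opening"],o["force"],M[:,0],tool([0,0,.17]))
E
```

```text
12.6 [ 0.4868749  -0.27934186  0.14486863] 0.017232884764955225 [-0.25273776 -0.03260134  1.10357383] [ 0.00496011  0.01194331 -0.99991637] [-169.98578355    1.96791923    0.98014518]
```

carry_out([
  [-12,0.1,0,0],
  [-30,0.3,0.2,0],
  [-50,0.6,0.3,0],
  [-70,0.8,0.4,0],
  [-90,1,0.5,0],
  [-110,1.3,0.6,0],
  [-130,1.5,0.7,0],
  [-150,1.7,0.9,0],
  [-165,1.9,1,0],
  [-170,2,1,0],
])

```text
clock: 13.6
tcp_pos: [0.4874, -0.2794, 0.317]
orientation: [-0.046, 1.563, 0.062]
force: [-0.6, -0.9, -1.1]
opening: 0.0168
```

```bash
python3 - <<'E'
from h import *
o=telemetry.get_obs();M=R.from_rotvec(o["orientation"]).as_matrix()
print(o["clock"],o["tcp_pos"],o["opening"],o["force"],M[:,0])
f=eyes.grab_frame("top");s=eyes.grab_frame("side")
cv2.imwrite("pics/t4.png",cv2.resize(f["img"][150:260,215:305,::-1],None,fx=6,fy=5,interpolation=cv2.INTER_CUBIC))
A=cv2.resize(f["img"][190:230,235:275,::-1],None,fx=10,fy=10,interpolation=cv2.INTER_CUBIC)
B=cv2.resize(s["img"][175:225,225:285,::-1],None,fx=6.6667,fy=8,interpolation=cv2.INTER_CUBIC)
cv2.imwrite("pics/m5.png",np.hstack([A,B]))
print("pred lid/gb top",proj(f,(.5363,-.0066,.092)),proj(f,(.5363,-.0066,.146)),"side",proj(s,(.5363,-.0066,.146)))
E
```

```text
13.6 [ 0.48743787 -0.27940908  0.31696002] 0.016791286311526446 [-0.58476621 -0.90271547 -1.06759747] [ 0.00712038  0.01066755 -0.99991775]
pred lid/gb top (np.float64(255.82600798523345), np.float64(212.72209680882096)) (np.float64(254.92609095356852), np.float64(210.13108689550836)) side (np.float64(261.3293932751904), np.float64(202.52694338443254))
```

View pics/m5.png

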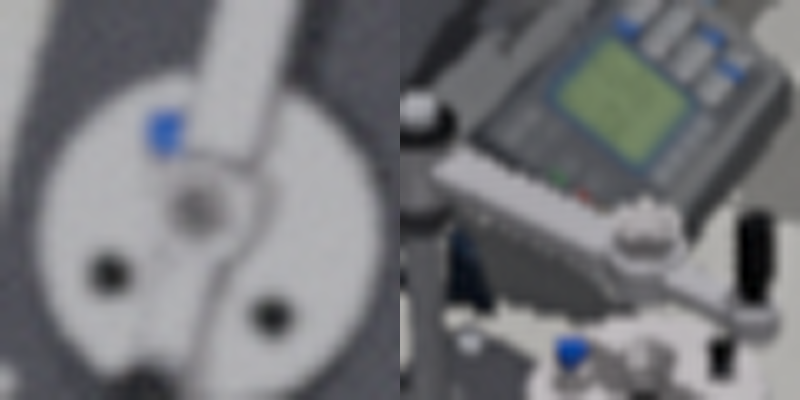

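The bushing mouth reads (254.2,210.3) in the top view and (261.2,203.9) in the side view, within about 1.4 px of the prediction, so the target is xy ≈ (0.5362,-0.0062).

```bash
python3 - <<'E'
from h import *
o=telemetry.get_obs();print(o["tcp_pos"],tool(np.r_[.5362,-.0062,.317]-o["tcp_pos"]))
E
```

```text
[ 0.48710753 -0.2793364   0.31540188] [  1.81515226 269.1359139   67.66597551]
```

carry_out([
  [0,18,4.5,0],
  [0,48,12,0],
  [0,80,20,0],
  [1,112,28,0],
  [1,144,36,0],
  [1,176,44,0],
  [1,208,52,0],
  [2,238,60,0],
  [2,260,65.5,0],
  [2,269,67.7,0],
])

```text
clock: 14.7
tcp_pos: [0.5357, -0.0025, 0.3161]
orientation: [-0.048, 1.565, 0.067]
force: [-0.9, -0.9, -0.9]
opening: 0.0169
```

carry_out([
  [0,0,0,0],
  [0,0,0,0],
  [0,0,0,0],
  [0,0,0,0],
  [0,0,0,0],
  [0,0,0,0],
  [0,0,0,0],
  [0,0,0,0],
  [0,0,0,0],
  [0,0,0,0],
])

```text
clock: 15.7
tcp_pos: [0.5357, -0.0025, 0.3161]
orientation: [-0.048, 1.565, 0.067]
force: [-0.2, 0.3, 0.3]
opening: 0.0171
```

```bash
python3 - <<'E'
from h import *
o=telemetry.get_obs();M=R.from_rotvec(o["orientation"]).as_matrix();p=o["tcp_pos"]
print(o["clock"],p,o["force"],M[:,0],"to target",tool(np.r_[.5362,-.0062,p[2]]-p))
s=eyes.grab_frame("side");w=eyes.grab_frame("wrist")
A=cv2.resize(s["img"][120:220,225:300,::-1],None,fx=5,fy=6,interpolation=cv2.INTER_CUBIC)
B=cv2.resize(w["img"][100:400,180:380,::-1],None,fx=2,fy=2)
cv2.imwrite("pics/m6.png",np.hstack([A,B]))
t=np.r_[p[:2],p[2]-.1369];print("side tip pred",proj(s,t),"gb",proj(s,(.5362,-.0062,.146)),"wrist tip",proj(w,t),"gb",proj(w,(.5362,-.0062,.146)))
E
```

```text
15.7 [ 0.53567944 -0.00251325  0.31610897] [-0.21776852  0.25820255  0.29026223] [ 0.00460267  0.01242463 -0.99991222] to target [-0.04341053 -3.71463064  0.25047242]
side tip pred (np.float64(260.6411268325327), np.float64(192.3807785179495)) gb (np.float64(261.29673261242203), np.float64(202.59746789995793)) wrist tip (np.float64(277.27355803189124), np.float64(197.91587051587874)) gb (np.float64(277.5245459057428), np.float64(193.21067852500218))
```

View pics/m6.png

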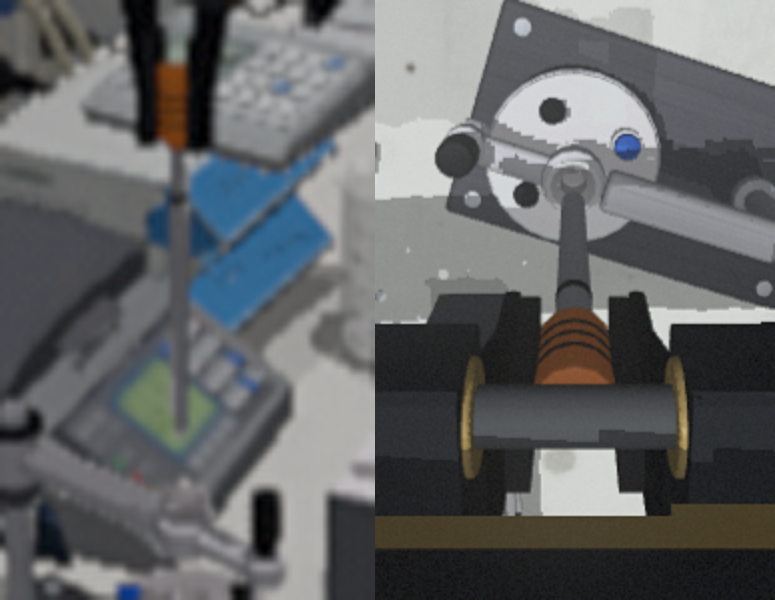

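The side view has the tip at (260.8,191.2) and the wrist view has it at (279,197), both within 2 px of prediction. The mouth in the wrist view is about 3 px above the prediction, so I'll use a compromise shift of -2.8 mm and descend into the funnel.

carry_out([
  [0,-1.5,0.1,0],
  [0,-2.8,0.2,0],
  [5,-2.9,0.2,0],
  [11,-2.9,0.2,0],
  [17,-3,0.1,0],
  [23,-3.1,0.1,0],
  [29,-3.1,0,0],
  [35,-3.2,0,0],
  [40,-3.3,0,0],
  [42,-3.3,0,0],
])

```text
clock: 16.8
tcp_pos: [0.5359, -0.0053, 0.2734]
orientation: [-0.048, 1.566, 0.067]
force: [-0.8, 0.2, -0.4]
opening: 0.0165
```

carry_out([
  [4,0,0,0],
  [8,-0.1,0,0],
  [12,-0.1,-0.1,0],
  [16,-0.2,-0.1,0],
  [20,-0.2,-0.1,0],
  [24,-0.3,-0.1,0],
  [28,-0.3,-0.2,0],
  [31,-0.4,-0.2,0],
  [33,-0.4,-0.2,0],
  [33,-0.4,-0.2,0],
])

```text
clock: 17.8
tcp_pos: [0.5357, -0.0053, 0.2401]
orientation: [-0.048, 1.566, 0.067]
force: [0.0, -0.1, -0.6]
opening: 0.0168
```

```bash
cat > st.py <<'E'
from h import *
o=telemetry.get_obs();M=R.from_rotvec(o["orientation"]).as_matrix();p=o["tcp_pos"]
print(o["clock"],p,o["force"],o["ft_torque"],o["opening"],M[:,0],"to target",tool(np.r_[.5362,-.0062,.1649]-p),"tip z",p[2]-.1369)
E
python3 st.py
```

```text
17.8 [ 0.5357236  -0.00533859  0.24009596] [ 0.01983428 -0.09651139 -0.63898512] [ 0.01165578 -0.11202016 -0.02619456] 0.016755622565160274 [ 0.00347448  0.01254603 -0.99991526] to target [75.18043588 -1.81564807  0.08302395] tip z 0.10319596010594226
```

No contact force so far, with the tip at 103 mm. Next is the lid bushing.

carry_out([
  [3,0,0,0],
  [7,-0.1,0,0],
  [11,-0.1,0,0],
  [15,-0.2,0,0],
  [19,-0.2,0,0],
  [23,-0.3,0,0],
  [27,-0.3,0,0],
  [31,-0.4,0,0],
  [34,-0.4,0,0],
  [35,-0.4,0,0],
])

```text
clock: 18.8
tcp_pos: [0.5357, -0.0053, 0.2047]
orientation: [-0.047, 1.567, 0.067]
force: [-0.1, 0.4, -0.8]
opening: 0.0167
```

```bash
python3 st.py
```

```text
18.8 [ 0.53572046 -0.00530793  0.20468569] [-0.13414518  0.43791808 -0.81501847] [-0.02897359 -0.07134116  0.02154256] 0.01667987226291415 [ 0.00302583  0.01262956 -0.99991567] to target [39.77252285 -1.41696415  0.25652181] tip z 0.06778569362432019
```

carry_out([
  [3,0,0,0],
  [7,-0.1,0,0],
  [11,-0.1,0,0],
  [15,-0.2,0,0],
  [19,-0.2,0,0],
  [23,-0.3,0,0],
  [28,-0.3,0,0],
  [32,-0.4,0,0],
  [36,-0.5,0,0],
  [38,-0.5,0,0],
])

```text
clock: 19.8
tcp_pos: [0.5357, -0.0054, 0.1662]
orientation: [-0.047, 1.567, 0.067]
force: [0.4, -0.0, -0.3]
opening: 0.0168
```

carry_out([
  [0,0,0,0],
  [0,0,0,0],
  [0,0,0,0],
  [0,0,0,0],
  [0,0,0,0],
  [0,0,0,0],
  [0,0,0,0],
  [0,0,0,0],
  [0,0,0,0],
  [0,0,0,0],
])

```text
clock: 20.8
tcp_pos: [0.5357, -0.0053, 0.1662]
orientation: [-0.047, 1.567, 0.067]
force: [-0.2, -0.6, -1.0]
opening: 0.0174
```

```bash
python3 st.py; python3 - <<'E'
from h import *
s=eyes.grab_frame("side");w=eyes.grab_frame("wrist")
A=cv2.resize(s["img"][160:240,220:295,::-1],None,fx=5.3333,fy=7.5,interpolation=cv2.INTER_CUBIC)
B=cv2.resize(w["img"][100:400,180:380,::-1],None,fx=2,fy=2)
cv2.imwrite("pics/m7.png",np.hstack([A,B]))
p=telemetry.get_obs()["tcp_pos"]
for z in(.146,p[2]+.0187-.0175-.0016, p[2]-.1369+.116):print(z,proj(s,(*p[:2],z)))
E
```

```text
20.8 [ 0.53572105 -0.00532741  0.16619515] [-0.15840331 -0.585563   -1.02156791] [-0.02456284 -0.07844322 -0.01536882] 0.017361659318072764 [ 0.00258843  0.01266353 -0.99991646] to target [ 1.28523605 -0.92127298  0.40945414] tip z 0.02929515456950843
0.146 (np.float64(261.30107609722563), np.float64(202.76750513272947))
0.16581755137138837 (np.float64(261.17314128052175), np.float64(196.3438766106556))
0.14531755137138835 (np.float64(261.30544343222533), np.float64(202.98685392498473))
```

View pics/m7.png

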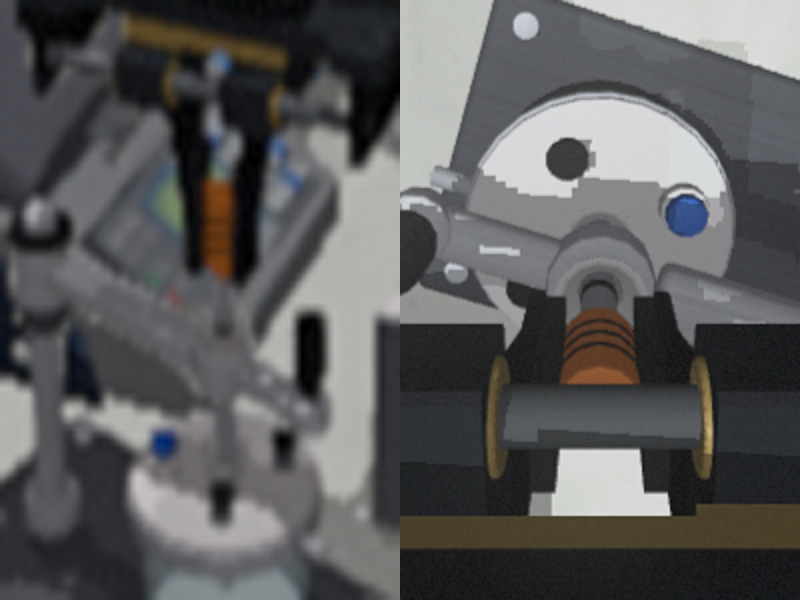

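The side view shows the shaft running through the guide bushing and into the lid bushing, with the hub's lower edge at row 196.3 (196.3 predicted). The wrist view shows the black ring centred in the funnel mouth. Contact force is about 1 N, so I'll hand in.

```bash
python3 -c "
from plant import ticket,telemetry
print(ticket.sign_off()); o=telemetry.get_obs();print(o['clock'],o['tcp_pos'],o['opening'])"
```

```text
the job is handed in; nothing more can be done
None
the job is handed in; nothing more can be done
```

The job is handed in at about 21 s on the robot's clock, well inside the 54 s limit; no verdict was reported. The guide arm was swung to its stop by the knob, at a direction of about 166.6°, with the push rising to about 18 N there. The orange-hubbed shaft was then lifted from the rack and threaded through both bushings. It is still held upright by the hub, with the grip set to 40 N.

**Last checks:**
- **Depth:** the ring is computed at about 145 mm, against the guide bushing's mouth at 146 mm. The side view put the hub's lower edge exactly where predicted, and the wrist view showed the ring centred in the mouth.
- **Contact:** the wrist force was about 1 N, with no jamming on the way down. The opening was 17 mm on the hub.
- **Tilt and position:** the tool leans about 0.013 rad, against the 0.06 limit. It sits about 1 mm from the axis I estimated for the bushings.
- **Disagreements:** the first wrist picture put the knob about 8 mm off; a second look once the arm had settled agreed with the top view. The top, side and wrist views differed by about 2 mm on the bushing's position, so I used a value between them.
- **Not checked:** I never saw the tip inside the vessel, so its height is inferred from the grip. I also did not take a final picture of the blue-hubbed shaft and the bystanders, though no unexpected contact was felt.

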